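Change over the cell press: stop collar, then coarse pressure knob

ROBOT

A 6-joint arm with a two-finger parallel gripper is mounted at the origin on the work surface. World frame = base frame: x ahead of the robot, y to its left, z up, the work surface at z = 0. Lengths are in m, angles in rad, forces in N, time in s.
With the tool pointing down it reaches from about 0.35 to 0.975 m from the base axis. Payload 7.1 kg.
Tool frame: the origin (TCP) lies on the centre line of the jaws, within the pads' length; the fingertips stand 22 mm ahead of it and the grasp point (between the pads) lies 3 mm ahead of it; z points along the fingers, y is the direction in which the jaws open and shut (so a half turn about z gives the same grasp; the last joint's range is limited). The gripper opens to 88 mm and grips with 3 to 60 N. Pads are 20 mm wide; open, the fingers measure 115 mm over their backs; the gripper's body (75 mm by 178 mm) begins 61 mm behind the grasp point.
Start: joints at [-1.295, 0.423, 1.63, -0, 1.089, -0.019], TCP at [0.182, -0.598, 0.213] pointing down, gripper open.
Joint ranges: [-3, 3], [-0.9, 2.11], [0.09, 2.58], [-1.31, 4.45], [0.11, 2.69], [-2.54, 2.54]. Speed limits (rad/s): [2.39, 2.39, 3.01, 3.14, 3.14, 3.14].

INTERFACE

Orientations are given as [roll, pitch, yaw] about the fixed x, y, z axes, in that order (R = Rz(yaw) Ry(pitch) Rx(roll)).
In Python, from rig import env, eyes, hand_in gives the robot as it stands.
- The arm moves only by the tool step_arm, never from a script. Its argument "steps" is one flat list of numbers, 5 for each row, row after row: the opening in per cent of the stroke, from 0 (shut) to 100 (fully open), then the shift along the tool's x, y, z in units of 25 mm (1.0 is 25 mm), then the turn about the tool's z in units of 10 degrees (1.0 is 10 degrees). In form: [grip, dx, dy, dz, twist, grip, dx, dy, dz, twist, ...]. A call has exactly 8 rows; each row is the pose to reach, as a shift and turn from the pose commanded when the call began, along the tool's axes at that moment; what a row does not reach only later rows make up. A row lasts 1/8 s, in which the tool goes at most 62.5 mm and 10.7 degrees, less where a joint would pass 70% of its speed; a pose out of reach is approached as far as the arm can. A call with a gripper value outside its range is refused whole. The fingers move at their own pace and stop on an object; the grip force is fixed at half the most. Time passes only in rows, so rows that repeat a pose let the fingers close, or fill a call up. It gives the time, the measured TCP pose, the force and the opening at its end, in the units of the state.
- env.get_state(): the state, without advancing time (a new reading comes with each control period).
- eyes.grab_frame(name): name is "scene" or "top"; returns (picture, depth): 480x640x3 uint8, red, green, blue; 480x640 float32, m along the optical axis (not along the pixel's ray), 0 where there is no reading.
- eyes.camera_info(name): a dict with "K" (3x3 intrinsics, pixels), "extrinsics" (4x4, takes a point from camera to world coordinates). Camera axes: x right, y down, z forward; pixel columns grow to the right and rows downward; lengths in m; the calibration is good to about 2 mm. A picture is of the moment at which its call begins. camera_info takes no time and is no camera call.
- hand_in(): hands the job in, once; it reports no verdict.
The state is a dict: "t": time; "qpos": joint angles; "joint_velocities": joint speeds; "effort": joint torques, N m; "tool_pos": TCP position; "ee_rot": TCP orientation; "wrist_force": force on the tool from outside, world axes, zero at the start; "wrist_torque": the same for the moment, N m; "gripper_width": finger opening in m.
Only numpy, scipy, OpenCV 4.12 (cv2) and the standard library are available. Lean on these libraries where they do the work, as an engineer would, in place of code of your own. Each camera call takes 0.05 s, during which the arm holds its last target. There are 200 camera calls.

TASK

Set the bench up for the next cell size. First slide the black stop collar along its bar until it is centred on the orange mark (not the blue one); then turn only the large outer (coarse) knob on the green console until its white pointer lines up with the orange mark on the dial. Leave the small inner (fine) knob exactly as it is set, do not knock against the air post or shift anything standing around, and let go of everything at the end.

Things in the scene. Friction and masses are not known exactly. Their poses are not given: they have to be found in the camera images.
- gauge: Stop gauge, fixed to the bench: aluminium base plate 110 x 300 x 15 mm (x, y, z) carrying a steel bar 12 mm thick along its own y axis, bar axis 62 mm above the bench. End blocks: one at y = +115 to +150 mm, 95 mm tall, with a chuck reaching in to y = 106 mm; one at y = -115 to -140 mm, 80 mm tall. White scale strips on the plate on both sides of the bar. Origin: centre of the underside, on the bench, below the bar.
- collar: The stop collar; origin at its centre, axes as the gauge's. Slides along the bar only, from 85 mm on one side of mid bar to 85 mm on the other, stiffly (about 2 N), and stays where it is left; it cannot turn.
- collar_mid (a point): Centre of the stop collar: a black block with a white centre line, 30 mm wide across the bar, 22 mm along the bar, 34 mm tall (45 to 79 mm above the bench), centred on the bar axis. Can be gripped from above across its 30 mm.
- bar_mark_orange_mid (a point): Orange mark of the stop gauge: a painted band 6 mm wide round the bar with an orange tab on the scale strip on each side (seen only, 6 mm along the bar). This point is on the bar axis at the middle of the band, 62 mm above the bench. The collar centre belongs here.
- bar_mark_blue_mid (a point): Blue mark of the same shape on the bar, for another cell size: not wanted now. Lies on the other side of mid bar from the orange mark.
- console: Green regulator box fixed to the bench, 200 x 190 mm, flat top 85 mm above the bench. Origin: centre of its underside. A fixed red and yellow stop button (34 mm diameter, 32 mm tall) stands on its top at x = 65, y = -68 mm in its frame.
- knob_axis (a point): Point on the upright axis of both knobs, at the console's top surface (85 mm above the bench), 25 mm towards the console's -x from its centre. Around it lies a flat white dial 104 mm in diameter.
- coarse (a joint): Outer (coarse) knob's angle in rad, growing anticlockwise seen from above, limits -3.6 to 3.6. At 0 its pointer is along the console's +x. Friction 0.08 N m; stays where it is left. Starts near 0; the shorter way round to the mark never meets a limit.
- coarse_tip (a point): Outer end of the coarse knob's white pointer, on its top rim, 28 mm from the axis, 33 mm above the console top. The coarse knob is a black ribbed disc 56 mm in diameter, from 5 to 33 mm above the console top. Can be gripped from above across its diameter in any direction, with the fine knob between the fingers.
- fine (a joint): Inner (fine) knob's angle in rad, anticlockwise from above; turns very easily (0.02 N m). Must not be turned.
- fine_tip (a point): Outer end of the fine knob's red pointer line, on its top, 11.5 mm from the axis. The fine knob is an aluminium cap 25 mm in diameter on the same axis, from 34 to 50 mm above the console top.
- dial_mark_tip (a point): Where the coarse pointer's end belongs: 28 mm from the axis and 33 mm above the console top, in the direction of the orange dial mark. The mark itself is an orange bar 18 x 5 mm lying flat on the dial, pointing at the axis, 33 to 51 mm from it.
- cell: Bystander: loose standing battery cell with green sleeve, 21 mm diameter, 70 mm tall, on the bench on the gauge's -x side. Origin: centre of the underside.
- rack: Bystander: loose white block 36 x 130 x 30 mm holding four standing cells, 80 mm tall in all, long axis near the bar's direction, on the gauge's +x side. Origin: centre of the underside.
- die: Bystander: loose brass crimping die, 28 mm diameter, 36 mm tall, standing on the console top on the +x side of the knobs. Origin: centre of the underside.
- bottle: Bystander: loose amber jar, 44 mm diameter, 95 mm tall, standing on the bench just beside the console. Origin: centre of the underside.
- air_post: Fixed slim air-regulator post, 240 mm tall, standing on the bench between the gauge and the console: foot 64 mm in diameter, column 20 mm, blue and brass head up to 32 mm in diameter. Origin: centre of its foot, on the bench.

How it is judged:
On the way, in this order (a step that is already met when the one before it is completed fails the run):
1. the collar is slid onto the orange bar mark and left there at rest, let go (distance between collar_mid and bar_mark_orange_mid below 0.004 m and linear speed of collar below 0.003 m/s and contact force between the fingers and collar below 0.1 N), for 0.2 s.
2. the coarse knob's pointer is on the orange dial mark (distance between coarse_tip and dial_mark_tip below 0.003 m), for 0.2 s.
At the end, for the whole second after the job is handed in: The collar's centre is within 4 mm of the orange bar mark; the coarse pointer's end is within 3 mm (about 6 degrees) of the orange dial mark and at rest; the fine pointer's end is within 2 mm (about 10 degrees) of where it started; cell, rack, die and bottle stand within 15 mm of where they started (distance between collar_mid and bar_mark_orange_mid below 0.004 m and distance between coarse_tip and dial_mark_tip below 0.003 m and distance of fine_tip from where it was at the start of the episode below 0.002 m and velocity of joint coarse between -0.02 and 0.02 rad/s and distance of each of cell, rack, die, bottle from where it was at the start of the episode below 0.015 m); the robot touches nothing.
It fails at once if the air post is knocked (over 8 N) (contact force between air_post and anything else above 8 N).
It fails at once if the fine knob is turned (its pointer end more than 2 mm from its start) (distance of fine_tip from where it was at the start of the episode above 0.002 m).
It fails at once if a bystander is shifted by more than 15 mm (distance of any of cell, rack, die, bottle from where it was at the start of the episode above 0.015 m).
It fails at once if a bystander is tipped over (angle between any of cell, rack, die, bottle's own z axis and vertical above 0.35 rad).
It also fails if it takes over 64 s, if anything falls off the work surface, if the arm or the gripper's body presses on something with over 40 N, if the wrist force passes 120 N, or if a joint passes its speed limit or range.

## Working session

There is one attempt and no reset: what is moved stays moved. The work goes in short steps, Python scripts to look and compute and a tool call to move; the robot and the scene stay as the last step left them, time stands still between calls to the robot, and variables do not carry over. Pictures are saved under pics/ and viewed, about 8 in all and at most 12, crops included, and the job is handed in when it is done.

Besides the shell and the picture viewer there is one more tool, called after ">>>" by a JSON object that holds its "op" and its "data", one argument or row to a line. step_arm: Moves the arm, as the interface text tells. Its arguments: {"type":"object","properties":{"steps":{"type":"array","items":{"type":"number"}}},"required":["steps"]}

```bash
mkdir -p pics; cat > h.py <<'E'
import numpy as np, cv2
from rig import env, eyes, hand_in
def grab(n,save=None):
    im,d=eyes.grab_frame(n)
    if save: cv2.imwrite('pics/'+save,im[:,:,::-1])
    return im,d
def ray(n,u,v,z):
    c=eyes.camera_info(n);K=np.array(c['K']);E=np.array(c['extrinsics'])
    r=E[:3,:3]@np.linalg.inv(K)@np.array([u,v,1.]);o=E[:3,3]
    return o+r*(z-o[2])/r[2]
def proj(n,p):
    c=eyes.camera_info(n);K=np.array(c['K']);E=np.array(c['extrinsics'])
    q=K@(E[:3,:3].T@(np.array(p)-E[:3,3]));return q[:2]/q[2]
E
python3 - <<'E'
from h import *
for n in('scene','top'):
    im,d=grab(n,n+'0.png'); c=eyes.camera_info(n); np.savez('pics/'+n+'0.npz',im=im,d=d)
    print(n,np.round(c['K'],1).tolist(),np.round(c['extrinsics'],3).tolist())
s=env.get_state();print(s['t'],s['tool_pos'],s['ee_rot'],s['gripper_width'])
E
```

```text
scene [[456.1, 0.0, 311.2], [0.0, 456.1, 238.4], [0.0, 0.0, 1.0]] [[0.601, 0.647, -0.469, 0.917], [0.799, -0.482, 0.359, -0.295], [0.006, -0.591, -0.807, 0.722], [0.0, 0.0, 0.0, 1.0]]
top [[554.6, 0.0, 326.2], [0.0, 554.6, 250.9], [0.0, 0.0, 1.0]] [[-0.019, -0.998, 0.065, 0.525], [-1.0, 0.017, -0.02, 0.017], [0.019, -0.065, -0.998, 1.043], [0.0, 0.0, 0.0, 1.0]]
0.1 [ 0.18146616 -0.59753226  0.2121893 ] [-3.14021909e+00 -2.03881224e-05  2.94779872e-01] 0.08786944055883682
```

View pics/top0.png

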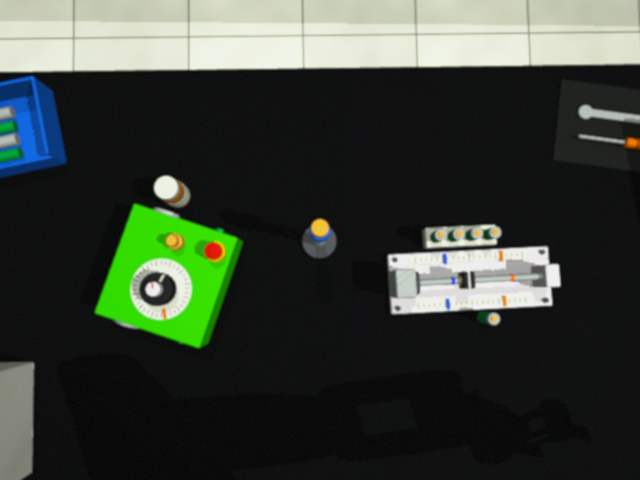

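View pics/scene0.png

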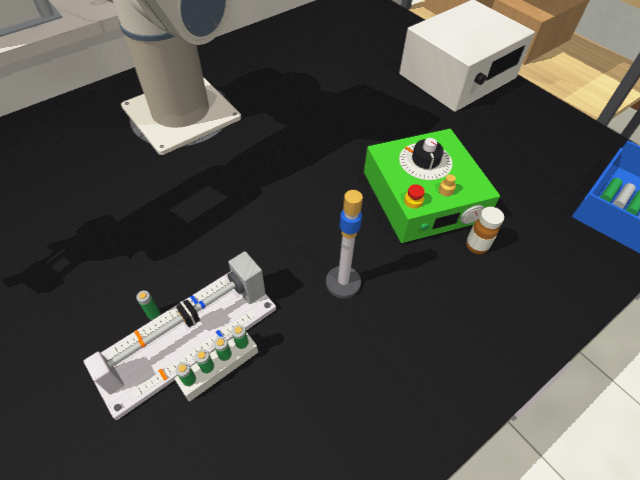

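The top view shows the gauge on the right: collar at about (467,280), orange tabs at (501,255) and (505,300), blue tabs at (445,258) and (448,303). The console is on the left, with the knob at about (157,289) and the orange dial mark at (164,313). The air post is at (319,240). The scene view agrees.

```bash
python3 - <<'E'
from h import *
def blobs(n,box,lo,hi,z,lab,amin=4):
    im=np.load(f'pics/{n}0.npz')['im'];x0,y0,x1,y1=box
    h=cv2.cvtColor(im,cv2.COLOR_RGB2HSV)[y0:y1,x0:x1]
    k,_,st,c=cv2.connectedComponentsWithStats(cv2.inRange(h,lo,hi))
    for i in range(1,k):
        if st[i,4]>=amin:
            u,v=c[i]+[x0,y0];print(n,lab,st[i,4],st[i,:4]+[x0,y0,0,0],np.round([u,v],1),[np.round(ray(n,u,v,zz)[:2],4).tolist() for zz in z])
g=(380,225,570,330)
blobs('top',g,(5,130,120),(20,255,255),(.016,.068),'orange')
blobs('top',g,(105,130,80),(125,255,255),(.016,.068),'blue')
blobs('top',(455,265,480,295),(0,0,0),(180,255,50),(.079,),'collarblack')
blobs('scene',(60,240,290,420),(5,160,120),(18,255,255),(.016,.068),'orange')
blobs('scene',(60,240,290,420),(105,130,80),(125,255,255),(.016,.068),'blue')
c=(90,195,250,355)
blobs('top',c,(5,130,120),(20,255,255),(.086,.121),'orange')
blobs('top',c,(50,150,80),(70,255,255),(.085,),'green',200)
blobs('top',(130,255,195,325),(0,0,0),(180,255,60),(.118,),'knob',20)
blobs('top',(130,255,195,325),(0,0,120),(180,60,255),(.086,),'white',20)
for nm,u,v,z in[('cell',493,319,.07),('rackL',441,235,.08),('rackR',495,232,.08),('die',174,241,.121),('button',214,250,.117),('post',320,228,.24),('jar',165,188,.095)]:
    print(nm,np.round(ray('top',u,v,z)[:2],3))
im=np.load('pics/top0.npz')['im'];im2=np.load('pics/scene0.npz')['im']
f=lambda a:cv2.resize(a,(400,400),interpolation=cv2.INTER_CUBIC)
a=np.vstack([np.hstack([f(im[255:325,125:195]),f(im2[125:195,395:465])]),cv2.resize(im[240:320,385:565],(800,200*800//900*2),interpolation=cv2.INTER_CUBIC)[:200]])
cv2.imwrite('pics/crop0.png',np.vstack([np.hstack([f(im[255:325,125:195]),f(im2[125:195,395:465])])])[:,:,::-1])
E
```

```text
top orange 27 [500 251   3  10] [501.  255.3] [[0.5776, -0.3295], [0.575, -0.312]]
top orange 21 [511 274   4   7] [512.  277.2] [[0.5364, -0.3487], [0.5359, -0.3301]]
top orange 23 [503 296   3  10] [504.2 300.2] [[0.4942, -0.3322], [0.4958, -0.3145]]
top blue 20 [443 254   3   9] [444.2 257.9] [[0.5747, -0.2231], [0.5722, -0.2109]]
top blue 16 [452 278   3   6] [452.9 280.5] [[0.5324, -0.2378], [0.5321, -0.2249]]
top blue 21 [447 299   3  10] [447.7 303.7] [[0.4897, -0.2268], [0.4915, -0.2144]]
top collarblack 52 [461 273   6  14] [463.8 279.8] [[0.5329, -0.2413]]
top collarblack 8 [472 273   1   8] [472.  276.5] [[0.5383, -0.2559]]
scene orange 61 [135 330  11  17] [139.8 338.9] [[0.5015, -0.331], [0.5321, -0.3283]]
scene orange 41 [159 369   8  11] [162.5 374. ] [[0.5778, -0.3275], [0.6028, -0.3251]]
scene blue 58 [190 295  15  13] [197.2 301.2] [[0.496, -0.2216], [0.527, -0.227]]
scene blue 24 [216 330   7   7] [218.8 333. ] [[0.5703, -0.2217], [0.5958, -0.2271]]
top orange 23 [173 195   9   6] [177.  197.3] [[0.6845, 0.2546], [0.6787, 0.2459]]
top orange 92 [204 242  19  18] [213.7 250.9] [[0.5904, 0.1917], [0.5881, 0.1853]]
top orange 24 [162 309   4  10] [163.7 313.2] [[0.4853, 0.2774], [0.4868, 0.2679]]
top green 9979 [ 94 203 149 146] [169.1 274.4] [[0.5515, 0.2684]]
top knob 542 [140 274  35  31] [158.8 289.6] [[0.5257, 0.2767]]
top white 1870 [131 259  61  60] [162.6 288. ] [[0.5284, 0.2792]]
top white 198 [145 282  17  15] [153.1 289.1] [[0.5268, 0.2954]]
cell [ 0.463 -0.293]
rackL [ 0.612 -0.204]
rackR [ 0.616 -0.299]
die [0.606 0.251]
button [0.59  0.186]
post [0.611 0.009]
jar [0.7   0.273]
```

View pics/crop0.png

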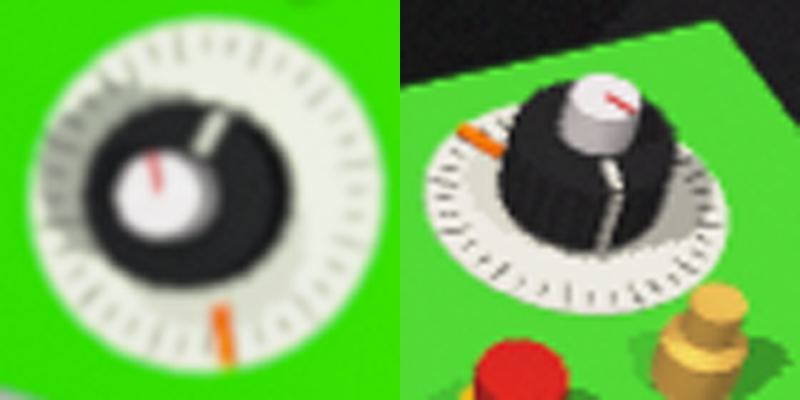

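The two views agree on the gauge: yaw about 2°, orange mark at about (0.536, -0.330), collar near (0.535, -0.247). The crop shows the coarse pointer at about -15° in world and the dial mark at about -177°, so the knob turns about 160° clockwise. The fine knob's red line is at about -5°. Next I go above the collar with the jaws across the bar.

>>> {"op": "step_arm", "data": {
  "steps": [60,17.6,-9.3,2.5,-7.5,60,17.6,-9.3,2.5,-7.5,60,17.6,-9.3,2.5,-7.5,60,17.6,-9.3,2.5,-7.5,60,17.6,-9.3,2.5,-7.5,60,17.6,-9.3,2.5,-7.5,60,17.6,-9.3,2.5,-7.5,60,17.6,-9.3,2.5,-7.5]
}}

```text
t: 1.1
tool_pos: [0.5351, -0.2471, 0.1501]
ee_rot: [-3.141, -0.0, 1.606]
wrist_force: [0.3, -0.9, 0.5]
gripper_width: 0.0528
```

>>> {"op": "step_arm", "data": {
  "steps": [60,-0.08,0,1.2,0,60,-0.08,0,2.4,0,60,-0.08,0,3.2,0,60,-0.08,0,3.3,0,60,-0.08,0,3.3,0,0,-0.08,0,3.3,0,0,-0.08,0,3.3,0,0,-0.08,0,3.3,0]
}}

```text
t: 2.1
tool_pos: [0.5339, -0.251, 0.0686]
ee_rot: [-3.141, 0.0, 1.604]
wrist_force: [-2.8, 0.1, 4.7]
gripper_width: 0.0282
```

```bash
python3 - <<'E'
from h import *
im,d=grab('scene');im2,_=grab('top')
a=cv2.resize(im[260:400,90:265],(700,560),interpolation=cv2.INTER_CUBIC)
cv2.imwrite('pics/g1.png',a[:,:,::-1])
s=env.get_state();print(s['gripper_width'],s['wrist_force'],s['tool_pos'])
E
```

```text
0.01853309292973887 [-3.01999809 -0.03519577  7.75008755] [ 0.53586293 -0.25146416  0.06952731]
```

View pics/g1.png

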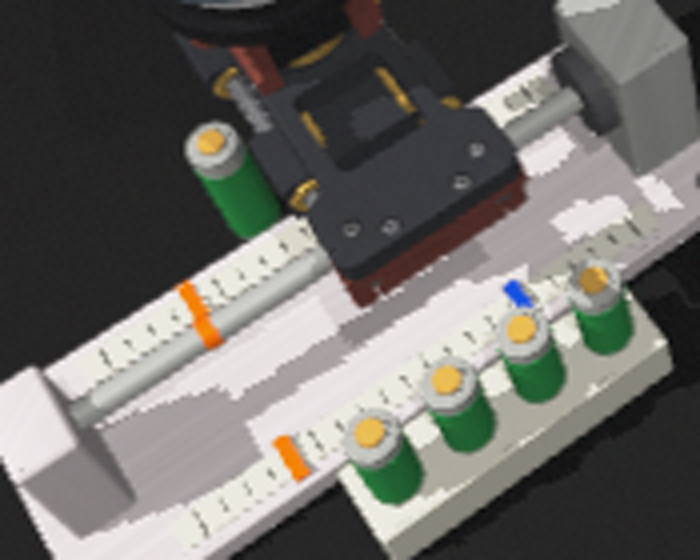

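The picture shows the gripper over the bar, but the opening is 18.5 mm, less than the 30 mm collar, so the collar is not held properly. The collar is hidden. I'll recheck where it was from the first images before moving.

```bash
python3 - <<'E'
from h import *
s=env.get_state();print(s['t'],s['gripper_width'],s['tool_pos'],s['wrist_force'])
im2=np.load('pics/scene0.npz')['im'];im=np.load('pics/top0.npz')['im']
for y in(-.236,-.247,-.258): print(y,proj('top',(.535,y,.079)),proj('scene',(.535,y,.079)))
f=lambda a:cv2.resize(a,(400,320),interpolation=cv2.INTER_NEAREST)
n1,_=grab('top')
a=np.hstack([f(im[260:300,445:495]),f(im2[293:333,165:215])])
b=np.hstack([f(n1[240:320,420:520]),f(grab('scene')[0][293:333,165:215])])[:280]
cv2.imwrite('pics/c2.png',np.vstack([a,b])[:,:,::-1])
E
```

```text
2.2 0.01853309292973887 [ 0.53586293 -0.25146416  0.06952731] [-3.01999809 -0.03519577  7.75008755]
-0.236 [460.70524648 278.61728086] [193.18975243 304.47184435]
-0.247 [466.97699729 278.50076363] [186.93021241 308.21996167]
-0.258 [473.24590632 278.38429919] [180.601119  312.0097265]
```

View pics/c2.png

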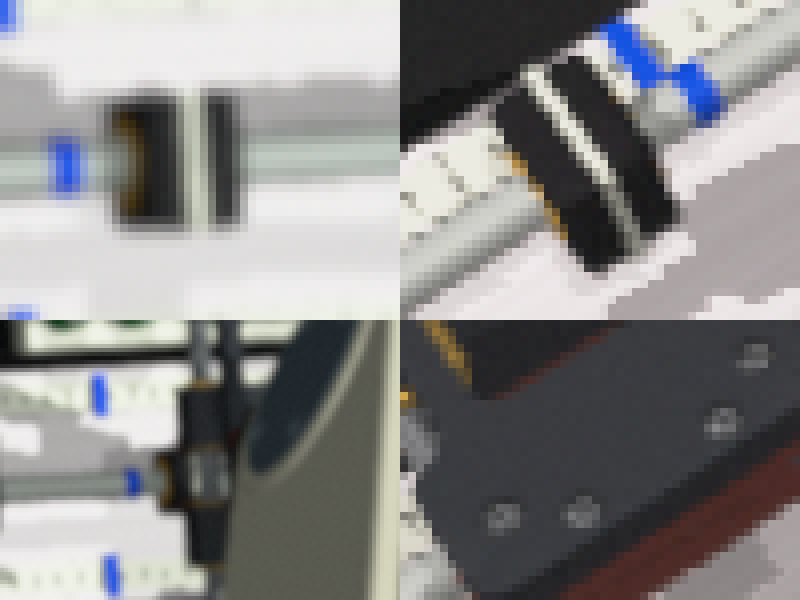

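>>> {"op": "step_arm", "data": {
  "steps": [0,0,0,0,0,0,0,0,0,0,0,0,0,0,0,0,0,0,0,0,0,0,0,0,0,0,0,0,0,0,0,0,0,0,0,0,0,0,0,0]
}}

```text
t: 3.3
tool_pos: [0.5352, -0.2514, 0.0695]
ee_rot: [3.139, 0.001, 1.604]
wrist_force: [-1.3, 0.4, 8.6]
gripper_width: 0.0004
```

```bash
python3 - <<'E'
from h import *
s=env.get_state();print(s['t'],s['gripper_width'],s['tool_pos'],s['wrist_force'],s['wrist_torque'],s['qpos'])
a,d=grab('top');b,d2=grab('scene')
f=lambda a:cv2.resize(a,(400,400),interpolation=cv2.INTER_CUBIC)
cv2.imwrite('pics/c3.png',np.hstack([f(a[245:315,440:510]),f(b[250:350,120:220])])[:,:,::-1])
c=eyes.camera_info('top');K=np.array(c['K']);E=np.array(c['extrinsics'])
d0=np.load('pics/top0.npz')['d']
def wz(d,u,v): return (E[:3,:3]@(np.linalg.inv(K)@[u,v,1]*d[v,u])+E[:3,3])[2]
print([round(wz(d0,u,279),3) for u in range(456,480,2)])
print([[round(wz(d,u,v),3) for u in range(458,482,3)] for v in range(256,304,4)])
E
```

```text
3.3 0.0004309504401870158 [ 0.53523278 -0.25137167  0.06947032] [-1.27865471  0.41381626  8.64518383] [-0.00760789  0.07156761 -0.00812162] [-4.59212755e-01  5.67972000e-01  1.78995966e+00  3.53640705e-05
  7.80801619e-01 -4.92197362e-01]
[np.float64(0.069), np.float64(0.072), np.float64(0.067), np.float64(0.073), np.float64(0.08), np.float64(0.079), np.float64(0.078), np.float64(0.079), np.float64(0.081), np.float64(0.08), np.float64(0.07), np.float64(0.069)]
[[np.float64(0.018), np.float64(0.017), np.float64(0.019), np.float64(0.021), np.float64(0.177), np.float64(0.019), np.float64(0.202), np.float64(0.2)], [np.float64(0.018), np.float64(0.019), np.float64(0.016), np.float64(0.014), np.float64(0.178), np.float64(0.173), np.float64(0.198), np.float64(0.202)], [np.float64(0.013), np.float64(0.014), np.float64(0.165), np.float64(0.186), np.float64(0.187), np.float64(0.184), np.float64(0.198), np.float64(0.201)], [np.float64(0.014), np.float64(0.016), np.float64(0.017), np.float64(0.183), np.float64(0.184), np.float64(0.184), np.float64(0.195), np.float64(0.25)], [np.float64(0.017), n
[... 507 characters left out ...]
64(0.177), np.float64(0.184), np.float64(0.186), np.float64(0.183), np.float64(0.371)], [np.float64(0.015), np.float64(0.052), np.float64(0.073), np.float64(0.175), np.float64(0.182), np.float64(0.184), np.float64(0.183), np.float64(0.378)], [np.float64(0.015), np.float64(0.016), np.float64(0.018), np.float64(0.17), np.float64(0.182), np.float64(0.184), np.float64(0.184), np.float64(0.386)], [np.float64(0.014), np.float64(0.016), np.float64(0.013), np.float64(0.017), np.float64(0.178), np.float64(0.181), np.float64(0.178), np.float64(0.394)], [np.float64(0.017), np.float64(0.018), np.float64(0.015), np.float64(0.022), np.float64(0.016), np.float64(0.177), np.float64(0.019), np.float64(0.4)]]
```

View pics/c3.png

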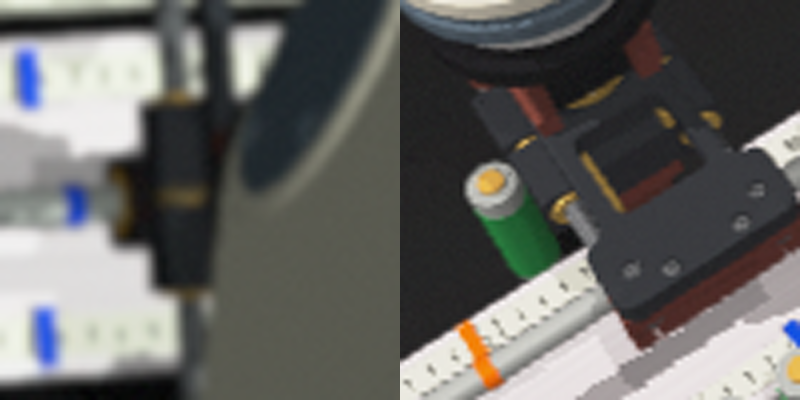

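Both crops show only the gripper body; it hides the fingers and the collar. I'll use the scene depth to see what lies below the body.

```bash
cat >> h.py <<'E'
def cloud(n,d):
    c=eyes.camera_info(n);K=np.array(c['K']);E=np.array(c['extrinsics'])
    v,u=np.indices(d.shape);p=np.stack([(u-K[0,2])/K[0,0]*d,(v-K[1,2])/K[1,1]*d,d],-1)
    return p@E[:3,:3].T+E[:3,3]
E
python3 - <<'E'
from h import *
for n in('scene','top'):
    im,d=grab(n);P=cloud(n,d)
    print(n)
    for z in np.arange(.07,.2,.01):
        m=(d>0)&(abs(P[...,2]-z)<.005)&(abs(P[...,0]-.535)<.12)&(abs(P[...,1]+.25)<.06)
        q=P[m]
        if len(q)>3: print(round(z,3),len(q),np.round(np.percentile(q[:,0],[2,50,98]),3),np.round(np.percentile(q[:,1],[2,50,98]),3),im[m].mean(0).astype(int))
E
```

```text
scene
0.07 440 [0.458 0.538 0.627] [-0.308 -0.289 -0.192] [133 146 124]
0.08 607 [0.606 0.617 0.626] [-0.305 -0.259 -0.195] [185 173 144]
0.13 25 [0.547 0.548 0.549] [-0.257 -0.249 -0.24 ] [65 42 40]
0.16 147 [0.56  0.615 0.617] [-0.28  -0.248 -0.219] [84 57 55]
0.17 268 [0.533 0.615 0.617] [-0.284 -0.25  -0.217] [64 46 43]
0.18 704 [0.512 0.555 0.621] [-0.284 -0.272 -0.218] [58 56 55]
0.19 245 [0.533 0.621 0.624] [-0.281 -0.255 -0.217] [72 54 45]
top
0.07 231 [0.521 0.533 0.621] [-0.243 -0.22  -0.191] [107 114 115]
0.08 244 [0.524 0.612 0.623] [-0.244 -0.229 -0.196] [152 144 116]
0.16 11 [0.458 0.529 0.611] [-0.224 -0.221 -0.219] [86 74 63]
0.17 119 [0.455 0.536 0.612] [-0.23  -0.223 -0.218] [72 70 67]
0.18 478 [0.462 0.535 0.607] [-0.232 -0.226 -0.219] [59 59 57]
0.19 103 [0.456 0.545 0.619] [-0.232 -0.226 -0.217] [48 47 44]
```

The depth shows closed fingers above the collar and the body's underside at about z = 0.157. That puts the fingertips at about 0.079, on top of the collar, so they sit about 30 mm higher than the stated tool frame implies. I'll lift, open, and check that offset with the gripper free.

>>> {"op": "step_arm", "data": {
  "steps": [0,0,0,-0.5,0,0,0,0,-1,0,60,0,0,-1,0,60,0,0,-1,0,60,0,0,-1,0,60,0,0,-1,0,60,0,0,-1,0,60,0,0,-1,0]
}}

```text
t: 4.5
tool_pos: [0.534, -0.2508, 0.0929]
ee_rot: [-3.141, -0.0, 1.604]
wrist_force: [-0.2, -0.3, 0.2]
gripper_width: 0.0524
```

```bash
python3 - <<'E'
from h import *
s=env.get_state();print(s['t'],s['gripper_width'],s['tool_pos'],s['wrist_force'])
im,d=grab('scene');P=cloud('scene',d)
for z in np.arange(.085,.22,.005):
    m=(d>0)&(abs(P[...,2]-z)<.0025)&(abs(P[...,0]-.535)<.12)&(abs(P[...,1]+.25)<.06)
    q=P[m]
    if len(q)>3: print(round(z,3),len(q),np.round(np.percentile(q[:,0],[2,50,98]),3),np.round(np.percentile(q[:,1],[2,50,98]),3))
cv2.imwrite('pics/c4.png',cv2.resize(im[200:400,60:310],(750,600),interpolation=cv2.INTER_CUBIC)[:,:,::-1])
E
```

```text
4.5 0.05239977223525971 [ 0.53396832 -0.25076551  0.09293171] [-0.17559358 -0.25900446  0.21453336]
0.13 19 [0.506 0.508 0.509] [-0.259 -0.25  -0.242]
0.135 27 [0.506 0.508 0.509] [-0.259 -0.251 -0.241]
0.14 25 [0.506 0.508 0.509] [-0.259 -0.249 -0.241]
0.145 19 [0.507 0.508 0.51 ] [-0.258 -0.25  -0.242]
0.185 71 [0.611 0.615 0.616] [-0.28  -0.249 -0.217]
0.19 113 [0.507 0.615 0.616] [-0.283 -0.253 -0.218]
0.195 103 [0.496 0.615 0.616] [-0.285 -0.257 -0.217]
0.2 189 [0.507 0.533 0.594] [-0.284 -0.276 -0.223]
0.205 444 [0.501 0.571 0.62 ] [-0.284 -0.256 -0.217]
0.21 216 [0.555 0.58  0.622] [-0.282 -0.249 -0.217]
0.215 120 [0.539 0.579 0.623] [-0.28  -0.236 -0.216]
```

View pics/c4.png

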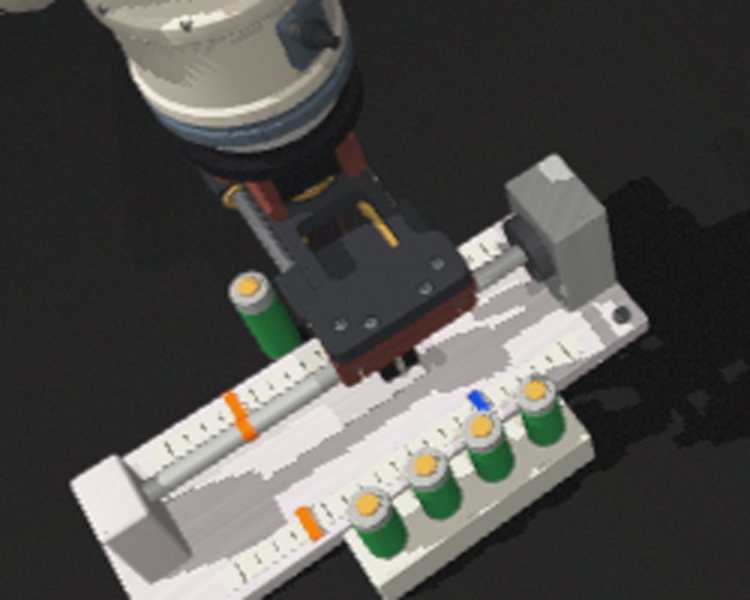

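The picture shows the open fingers clear above the bar, and nothing around has moved. Free measurement: body underside at reported TCP z + 90 mm, so the tips are at TCP z + 10 mm. I'll use that offset from here: go down 2.1 units and grip.

>>> {"op": "step_arm", "data": {
  "steps": [60,0,0,1,0,60,0,0,1.8,0,60,0,0,2.1,0,60,0,0,2.1,0,0,0,0,2.1,0,0,0,0,2.1,0,0,0,0,2.1,0,0,0,0,2.1,0]
}}

```text
t: 5.55
tool_pos: [0.5338, -0.2509, 0.0411]
ee_rot: [-3.141, 0.0, 1.604]
wrist_force: [-2.8, -0.0, 6.3]
gripper_width: 0.0297
```

>>> {"op": "step_arm", "data": {
  "steps": [0,0,0,0,0,0,0,0,0,0,0,0,0,0,0,0,0,0,0,0,0,0,0,0,0,0,0,0,0,0,0,0,0,0,0,0,0,0,0,0]
}}

```text
t: 6.55
tool_pos: [0.5338, -0.2509, 0.0411]
ee_rot: [-3.141, 0.0, 1.604]
wrist_force: [-3.2, -0.3, 6.3]
gripper_width: 0.0299
```

Gripped at 29.9 mm. Next I slide it about 79.5 mm along the bar, release, lift and look.

>>> {"op": "step_arm", "data": {
  "steps": [0,-0.5,0,0,0,0,-1.1,0,0,0,0,-1.7,0,0,0,0,-2.3,0,0,0,0,-2.8,0,0,0,0,-3.1,0,0,0,0,-3.18,0,0,0,0,-3.18,0,0,0]
}}

```text
t: 7.55
tool_pos: [0.5365, -0.3307, 0.0411]
ee_rot: [3.142, 0.0, 1.604]
wrist_force: [-3.9, -1.3, 5.9]
gripper_width: 0.0299
```

```bash
python3 - <<'E'
from h import *
s=env.get_state();print(s['t'],s['gripper_width'],s['tool_pos'],s['wrist_force'])
im,_=grab('top');im2,_=grab('scene')
f=lambda a:cv2.resize(a,(400,400),interpolation=cv2.INTER_CUBIC)
np.savez('pics/s1.npz',top=im,scene=im2)
E
```

```text
7.55 0.02992438977240501 [ 0.53654551 -0.33070017  0.04114543] [-3.91698329 -1.33090727  5.94991584]
```

>>> {"op": "step_arm", "data": {
  "steps": [60,0,0,0,0,60,0,0,0,0,60,0,0,0,0,60,0,0,0,0,60,0,0,-2,0,60,0,0,-4.4,0,60,0,0,-6.8,0,60,0,0,-9.2,0]
}}

```text
t: 8.65
tool_pos: [0.5364, -0.33, 0.2725]
ee_rot: [3.141, -0.0, 1.604]
wrist_force: [1.3, -1.7, 0.0]
gripper_width: 0.0528
```

>>> {"op": "step_arm", "data": {
  "steps": [60,2.4,0,-0.4,0,60,4.8,-0.5,-0.4,0,60,7.2,-1.5,-0.4,0,60,9.6,-2,-0.4,0,60,10,-2,-0.4,0,60,10,-2,-0.4,0,60,10,-2,-0.4,0,60,10,-2,-0.4,0]
}}

```text
t: 9.65
tool_pos: [0.4787, -0.0832, 0.2804]
ee_rot: [-3.141, 0.0, 1.602]
wrist_force: [0.6, -0.4, -0.3]
gripper_width: 0.0524
```

```bash
python3 - <<'E'
from h import *
s=env.get_state();print(s['t'],s['gripper_width'],s['tool_pos'],s['wrist_force'])
im,_=grab('top');im2,_=grab('scene')
np.savez('pics/s2.npz',top=im,scene=im2)
print([proj('top',(.536,-.3305,.079)),proj('scene',(.536,-.3305,.079))])
a=cv2.resize(im[235:325,480:540],(400,600),interpolation=cv2.INTER_CUBIC)
b=cv2.resize(im2[310:400,110:170],(400,600),interpolation=cv2.INTER_CUBIC)
cv2.imwrite('pics/c5.png',np.hstack([a,b])[:,:,::-1])
E
```

```text
9.65 0.05235238976069938 [ 0.47874886 -0.08318033  0.28037661] [ 0.59163794 -0.37881757 -0.28987396]
[array([514.46949834, 277.0454148 ]), array([137.34168349, 338.58044081])]
```

View pics/c5.png

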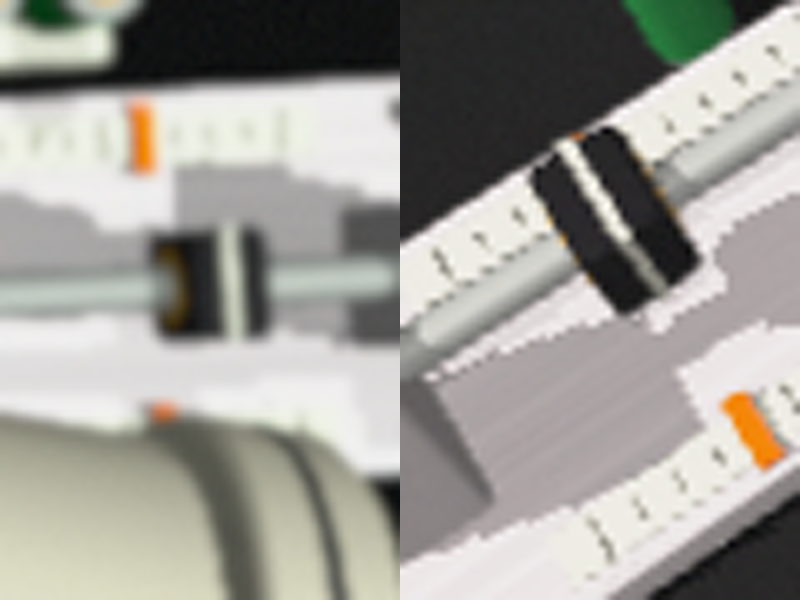

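The crop shows the collar's white line at about (515,278) in the top image, so y is about -0.331 against the mark's -0.3305. It lines up with the orange tabs to about 1 mm. Next comes the move over the air post to the knob, with the dial and pointer angles refined from the first image.

>>> {"op": "step_arm", "data": {
  "steps": [85,2.4,0.4,0,-1,85,4.8,0.8,0,-2,85,7.2,1.2,0,-3,85,9.6,1.6,0,-4,85,12,2,0,-5,85,14.4,2.4,0,-6,85,14.4,2.4,0,-7,85,14.4,2.4,0,-8]
}}

```text
t: 10.75
tool_pos: [0.5267, 0.2803, 0.2799]
ee_rot: [-3.141, -0.001, 3.007]
wrist_force: [-0.1, -0.5, -0.1]
gripper_width: 0.0746
```

```bash
python3 - <<'E'
from h import *
s=env.get_state();print(s['t'],s['gripper_width'],s['tool_pos'],s['ee_rot'],s['qpos'][5])
im=np.load('pics/top0.npz')['im'];hsv=cv2.cvtColor(im,cv2.COLOR_RGB2HSV)
m=np.zeros((480,640),np.uint8);m[250:330,120:205]=255-cv2.inRange(hsv,(50,120,80),(70,255,255))[250:330,120:205]
k,l,st,c=cv2.connectedComponentsWithStats(m)
i=1+np.argmax(st[1:,4]);ct=max(cv2.findContours((l==i).astype(np.uint8),cv2.RETR_EXTERNAL,cv2.CHAIN_APPROX_NONE)[0],key=len)
e=cv2.fitEllipse(ct);print(e,st[i]);C=ray('top',*e[0],.087);print('axis',C)
d=lambda p:np.degrees(np.arctan2(*(p-C)[1::-1]))
k=.175
for nm,u,v,z in[('ptr in',200,152,.118),('ptr out',220,112,.118),('mark out',228,362,.086),('mark in',220,310,.086),('fine',153,155,.135)]:
    p=ray('top',125+u*k,255+v*k,z);print(nm,p,np.hypot(*(p-C)[:2]),d(p))
p=ray('top',163.7,313.2,.086);print('mark blob',d(p),np.hypot(*(p-C)[:2]))
# scene pic mark
h=cv2.cvtColor(np.load('pics/scene0.npz')['im'],cv2.COLOR_RGB2HSV)
mm=cv2.inRange(h[115:165,395:425],(5,150,120),(18,255,255));v,u=np.nonzero(mm);p=ray('scene',u.mean()+395,v.mean()+115,.086);print('mark scene',len(u),p,d(p),np.hypot(*(p-C)[:2]))
for u,v in((608,165),(617,185)):
    p=ray('scene',395+(u-400)*k,125+v*k,.118);print('ptr scene',p,d(p),np.hypot(*(p-C)[:2]))
E
```

```text
10.75 0.07460106813991937 [0.52668879 0.28033765 0.27991468] [-3.14100917e+00 -7.10893536e-04  3.00681127e+00] -0.9667656841133709
((160.68341064453125, 288.763427734375), (60.401763916015625, 61.789241790771484), 45.793006896972656) [ 130  258   62   63 3018]
axis [0.52711041 0.28222241 0.087     ]
ptr in [0.5389093  0.27475341 0.118     ] 0.013964230724083995 -32.334827171670476
ptr out [0.55039225 0.2689903  0.118     ] 0.026779336322194133 -29.611503306085538
mark out [0.47659225 0.27531683 0.086     ] 0.05098795285565033 -172.21620333525834
mark in [0.49209887 0.27769626 0.086     ] 0.035302892502184914 -172.63389523582148
fine [0.5380519 0.2833093 0.135    ] 0.010995337499360667 5.6729870339994415
mark blob -173.3477816869938 0.04201555198551734
mark scene 20 [0.48650761 0.27991084 0.086     ] -176.74160426481654 0.040668550844611406
ptr scene [0.54306629 0.27659204 0.118     ] -19.436471879937802 0.016920140330504346
ptr scene [0.55154595 0.27209347 0.118     ] -22.51481702019328 0.0264516755721133
```

>>> {"op": "step_arm", "data": {
  "steps": [85,0,0.07,2,0,85,0,0.07,4,0,85,0,0.07,5.2,0,85,0,0.07,6,0,85,0,0.07,6.7,0,85,0,0.07,7.4,0,85,0,0.07,7.65,0,85,0,0.07,7.65,0]
}}

```text
t: 11.75
tool_pos: [0.5268, 0.2815, 0.0891]
ee_rot: [-3.141, -0.0, 3.0]
wrist_force: [-0.1, 0.6, 0.9]
gripper_width: 0.0745
```

>>> {"op": "step_arm", "data": {
  "steps": [0,0,0,0,0,0,0,0,0,0,0,0,0,0,0,0,0,0,0,0,0,0,0,0,0,0,0,0,0,0,0,0,0,0,0,0,0,0,0,0]
}}

```text
t: 12.75
tool_pos: [0.5278, 0.284, 0.0902]
ee_rot: [3.137, 0.002, 3.0]
wrist_force: [1.1, 10.4, -3.3]
gripper_width: 0.0555
```

Gripped at 55.5 mm, which fits the 56 mm knob. The jaws pulled the tool 2.5 mm in +y, so I recentre by that much and start turning clockwise (+twist).

>>> {"op": "step_arm", "data": {
  "steps": [0,0,0.1,0,0,0,0,0.1,0,0,0,0,0.1,0,1,0,0,0.1,0,2,0,0,0.1,0,3,0,0,0.1,0,4,0,0,0.1,0,5,0,0,0.1,0,6]
}}

```text
t: 13.75
tool_pos: [0.5282, 0.2848, 0.0902]
ee_rot: [3.139, -0.001, 1.947]
wrist_force: [1.6, 3.3, 3.2]
gripper_width: 0.0553
```

>>> {"op": "step_arm", "data": {
  "steps": [0,0,0,0,1,0,0,0,0,2,0,0,0,0,3,0,0,0,0,4,0,0,0,0,5,0,0,0,0,6,0,0,0,0,7,0,0,0,0,8]
}}

```text
t: 14.75
tool_pos: [0.5293, 0.2846, 0.0902]
ee_rot: [3.141, -0.005, 0.551]
wrist_force: [6.0, 0.3, 2.0]
gripper_width: 0.0553
```

```bash
python3 - <<'E'
from h import *
s=env.get_state();print(s['t'],s['gripper_width'],s['tool_pos'],s['ee_rot'],s['wrist_force'],s['qpos'][5])
im,_=grab('scene');im2,_=grab('top');im3=np.load('pics/scene0.npz')['im']
f=lambda a:cv2.resize(a,(400,400),interpolation=cv2.INTER_CUBIC)
cv2.imwrite('pics/k1.png',np.hstack([f(im[115:215,380:480]),f(im2[245:335,115:205])])[:,:,::-1])
E
```

```text
14.75 0.05528657834833729 [0.52928555 0.28459802 0.09024528] [ 3.14106177 -0.00474416  0.55064815] [5.98148212 0.28291688 1.9920936 ] 1.4939366113666548
```

>>> {"op": "step_arm", "data": {
  "steps": [85,0,0,0,0,85,0,0,0,0,85,0,0,0,0,85,0,0,0,0,85,0,0,-1,0,85,0,0,-3,0,85,0,0,-5,0,85,0,0,-7,0]
}}

```text
t: 15.85
tool_pos: [0.5268, 0.2838, 0.2658]
ee_rot: [-3.142, 0.0, 0.557]
wrist_force: [-1.0, -0.2, 0.2]
gripper_width: 0.0747
```

>>> {"op": "step_arm", "data": {
  "steps": [85,-2,-1.2,0,0,85,-4,-2.4,0,0,85,-5.1,-3.1,0,0,85,-5.1,-3.1,0,0,85,-5.1,-3.1,0,0,85,-5.1,-3.1,0,0,85,-5.1,-3.1,0,0,85,-5.1,-3.1,0,0]
}}

```text
t: 16.85
tool_pos: [0.3783, 0.2823, 0.2641]
ee_rot: [3.142, 0.0, 0.556]
wrist_force: [-1.2, 0.7, 0.6]
gripper_width: 0.0744
```

```bash
python3 - <<'E'
from h import *
s=env.get_state();print(s['t'],s['gripper_width'],s['tool_pos'],s['ee_rot'],s['wrist_force'])
im,_=grab('scene');im2,_=grab('top');np.savez('pics/s3.npz',scene=im,top=im2)
f=lambda a:cv2.resize(a,(400,400),interpolation=cv2.INTER_CUBIC)
cv2.imwrite('pics/k2.png',np.hstack([f(im2[255:325,125:195]),f(im[125:195,395:465])])[:,:,::-1])
E
```

```text
16.85 0.07436392576544427 [0.37833925 0.28230154 0.26410454] [3.14155325e+00 3.79116918e-04 5.56059398e-01] [-1.20482234  0.70889292  0.5721036 ]
```

View pics/k2.png

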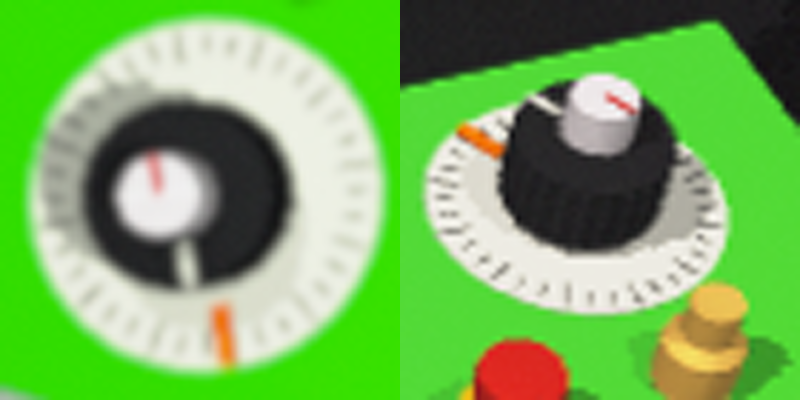

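The crop shows the fine knob unchanged and the pointer now beside the mark: pointer end at crop (191,286), mark from (220,310) to (228,362). I'll compute the angle left to turn.

```bash
python3 - <<'E'
from h import *
k=.175
T=lambda u,v,z:ray('top',125+u*k,255+v*k,z)[:2]
S=lambda u,v,z:ray('scene',395+(u-400)*k,125+v*k,z)[:2]
ang=lambda a:round(float(np.degrees(np.arctan2(a[1],a[0]))),1)
# axis: rim of the knob/dial circles by ellipse of black top (crop extents) and fine cap
C=np.array([.5271,.2822])
Cf=T(155,195,.135);print('axis by fine cap top',Cf)
CS=S(603,95,.135);print('scene fine cap',CS)
im=np.load('pics/s3.npz')
for nm,F,box,key,axis in(('top',T,(175,235,205,300),'top',C),):
    pass
for nm,p in(('ptr out',T(191,286,.118)),('ptr in',T(182,243,.118)),('mark out',T(228,362,.086)),('mark in',T(220,310,.086))):
    print('top',nm,p,[ang(p-c) for c in(C,Cf)],np.hypot(*(p-C)))
for nm,p in(('ptr out',S(532,95,.118)),('ptr in',S(560,111,.118)),('mark out',S(460,128,.086)),('mark in',S(500,152,.086))):
    print('scene',nm,p,ang(p-CS),np.hypot(*(p-CS)))
E
```

```text
axis by fine cap top [0.52668838 0.28272646]
scene fine cap [0.52913166 0.28330513]
top ptr out [0.5002743  0.27731672] [-169.7, -168.4] 0.02726654488723892
top ptr in [0.51271406 0.27991554] [-171.0, -168.6] 0.014566192746442542
top mark out [0.47659225 0.27531683] [-172.2, -171.6] 0.050974607040182446
top mark in [0.49209887 0.27769626] [-172.7, -171.7] 0.03528970054032366
scene ptr out [0.5034488  0.28060599] -174.0 0.02582430987013428
scene ptr in [0.51481536 0.28257086] -177.1 0.014335117652995302
scene mark out [0.47858779 0.27834305] -174.4 0.05078686308041995
scene mark in [0.49589951 0.28109106] -176.2 0.03330582411801066
```

The pointer is about 1.5° short of the mark: the estimates run from 3° short to about 1° past, against a tolerance of 6°. I'll leave it, compare the bystanders with the first images, and hand in.

```bash
python3 - <<'E'
from h import *
a={n:np.load(f'pics/{n}0.npz')['im'] for n in('top','scene')};b={'scene':grab('scene')[0],'top':grab('top')[0]}
R={'top':{'rack':(420,222,505,250),'cell':(476,308,504,330),'die':(163,230,187,251),'jar':(150,172,194,210),'post':(300,215,340,260),'fine':(143,280,164,299)},
   'scene':{'rack':(172,322,260,400),'cell':(134,286,160,322),'die':(436,172,460,197),'jar':(464,205,508,254),'post':(325,188,364,298),'fine':(420,136,440,153)}}
for n in R:
    for k,(x0,y0,x1,y1) in R[n].items():
        g=[cv2.cvtColor(i[n][y0:y1,x0:x1],cv2.COLOR_RGB2GRAY).astype(np.float32) for i in(a,b)]
        s,r=cv2.phaseCorrelate(*g);print(n,k,'shift px',np.round(s,2),'resp',round(r,2))
s=env.get_state();print(s['t'],s['wrist_force'])
hand_in()
E
```

```text
top rack shift px [-0.01  0.04] resp 1.01
top cell shift px [ 0.08 -0.06] resp 1.0
top die shift px [-0.02 -0.  ] resp 0.99
top jar shift px [0.51 0.02] resp 1.0
top post shift px [-0.07  0.41] resp 0.94
top fine shift px [-0.15  0.01] resp 1.01
scene rack shift px [ 0.   -0.13] resp 0.78
scene cell shift px [ 0.53 -0.02] resp 1.0
scene die shift px [-0.03  0.49] resp 1.0
scene jar shift px [ 0.51 -0.01] resp 0.99
scene post shift px [-0.03 -0.05] resp 1.01
scene fine shift px [0.62 0.34] resp 0.76
17.05 [-0.3570626   0.27861341  0.3705243 ]
the job is handed in; nothing more can be done
```

The collar is on the orange bar mark and the coarse pointer is at the orange dial mark. The arm is clear of everything, and I handed the job in at about 17 s; no verdict came back.

- **Collar:** I slid it about 80 mm along the bar and released it. Its centre line is within about 1 mm of the orange mark in the top view, and the scene view roughly agrees.
- **Coarse knob:** I turned it about 140° clockwise and released it. The two views disagree slightly on where the pointer ended. The top view puts it 1.5–3° short of the mark, while the scene view puts it between 1° short and about 1° past. The tolerance is about 6°, so I left it.
- **Fine knob, bystanders and air post:** image comparison with the start shows shifts of no more than about 0.7 px (roughly 1 mm), so nothing appears to have moved. The scene-view match on the fine knob was weaker than the others, but its red line looks the same as before.
- **First grip failed:** the jaws closed on top of the collar instead of around it, pressing with about 9 N. The fingertips actually sit about 10 mm above the reported TCP height, not 22 mm below it as stated. I measured this with the depth camera and used the corrected height for the rest of the job.

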